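# Fit the 13 mm panel into the bookend foot

## Task

Three spare bookend panels stand in the rack; they look alike but are 9, 13 and 17 mm thick, in any order. Find the 13 mm one by pinching, press it down into the spring clamp of the steel bookend foot until it is fully home, bed it on the stop inside with a firm push of 15 to 20 N (never above 25 N), and let go. Never put a wrong panel in the clamp, and leave the mug, the mouse and the book where they are.

Things in the scene. Friction and masses are not known exactly. Their poses are not given: they have to be found in the camera images.
- bay1 (a point): Centre (half-way up) of the plywood panel standing in the first of three bays, 78 mm apart along this point's y, of a wooden rack. Each bay holds one panel, upright: 120 mm long (point x), 125 mm high (62.5 above and below this point), 9, 13 or 17 mm thick (point y), about 0.11 kg, order unknown. It stands loose: 23 mm between two cleats that reach up to 40 mm below this point. z up.
- bay2 (a point): The same for the middle bay. The rack is fixed: a 150 x 215 mm board, 10 mm thick.
- bay3 (a point): The same for the third bay.
- mouth (a point): Middle of the clamp's mouth, level with the top of its fixed cheek, 86 mm above the table. The groove runs along point x, 90 mm long, open at both ends; the panel's length lies along x and its thickness along y, and it overhangs the ends. A fixed cheek is on the -y side (face at y = -6.5 mm, lead-in sloping 10 mm down, 6 mm inwards), the jaw on +y. A 13 mm panel sits centred at y = 0.
- jaw (a joint): Opening of the sprung steel jaw, m: 0 shut (8 mm from the fixed cheek), 0.001, 0.005 or 0.009 with a 9, 13 or 17 mm panel in. Its lead-in slopes about 20 mm down, 12 mm inwards. A 13 mm panel must be pushed down with about 5 to 15 N to wedge it open and slide on, and stays wherever it is left.
- pad (a joint): How far the feeler pad on the stop in the groove is pressed, m: 0 free, 0.005 when a panel is fully home on the stop's hard rubber face (a little more under load); it gives at under 1 N. The stop was set by hand and is out of sight: a panel fully home has its lower edge somewhere 30 to 58 mm below the mouth point.
- foot: The bookend foot, fixed to the table: dark steel plate, 160 x 130 x 8 mm, with the spring clamp on it; origin under its middle, on the table, below the mouth; axes as for the mouth.
- mug: Bystander: ceramic mug, 80 mm across, 95 mm high, origin at the centre of its underside.
- mouse: Bystander: computer mouse, 105 x 60 x 33 mm, origin at the centre of its underside.
- book: Bystander: closed hardcover book lying flat, 210 x 150 x 28 mm, origin at the centre of its underside.
Not all that is in view belongs to the job. Leave any orange, pink or red look-alike of the foot alone.

How it is judged:
By the outcome, as a careful person would: the job done as asked, in the order asked, and still so for the second after the job is handed in, with the robot touching nothing.
It also fails if it takes over 61 s, if anything falls off the work surface, if the arm or the gripper's body presses on something with over 40 N, if the wrist force passes 120 N, or if a joint passes its speed limit or range.

## Robot

A 7-joint arm with a two-finger parallel gripper is mounted at the origin on the work surface. World frame = base frame: x ahead of the robot, y to its left, z up, the work surface at z = 0. Lengths are in m, angles in rad, forces in N, time in s.
With the tool pointing down it reaches from about 0.4 to 0.875 m from the base axis. Payload 19.3 kg.
Tool frame: the origin (TCP) lies at the very end of the fingers, on their centre line; the grasp point (between the pads) lies 19 mm behind it; z points along the fingers, x is the direction in which the jaws open and shut, and the axes are right-handed (so a half turn about z gives the same grasp; the last joint's range is limited). The gripper opens to 85 mm and grips with 20 to 120 N. Pads are 22 mm wide; open, the fingers measure 114 mm over their backs; the gripper's body (76 mm by 85 mm) begins 54 mm behind the grasp point. The pads swing forward as they close: fully open they stand 13 mm farther back than shut.
Start: joints at [1.226, 0.521, -0.036, 1.599, 0.021, 1.021, -0.113], TCP at [0.17, -0.602, 0.231] pointing down, gripper open.
Joint ranges: [-2.91, 2.91], [-0.3, 2.13], [-1.5, 1.42], [0.17, 2.43], [-1.26, 4.41], [0.16, 1.93], [-2.52, 2.52]. Speed limits (rad/s): [1.89, 1.89, 2.39, 2.39, 3.01, 3.01, 3.01].

## Interface

Orientations are given as a rotation vector (axis times angle).
In Python, from bench import r gives the robot as it stands.
- The arm moves only by the tool play_rows, never from a script. Its argument "rows" is a list that holds one entry, the list of rows, each a list of 7 numbers: the shift along the tool's x, y, z in mm, then the turn, a rotation vector about the tool's x, y, z in degrees, then the opening, from -1 (shut) to 1 (fully open). In form: [[[tx, ty, tz, rx, ry, rz, claw], ...]]. A call has 1 to 5 rows; each row shifts and turns the commanded pose from where the row before left it, along the tool's axes as they then stand; what a row does not reach is not made up. A row lasts 1/10 s, in which the tool goes at most 50 mm and 8.59 degrees, less where a joint would pass 70% of its speed; a pose out of reach is approached as far as the arm can. A call with a gripper value outside its range is refused whole. The fingers move at their own pace and stop on an object; "grip_force" is the grip in N (left out, the last holds). Time passes only in rows, so rows that do not move let the fingers close. It gives the time, the measured TCP pose, the force and the opening at its end, in the units of the state.
- r.read_state(): the state, without advancing time (a new reading comes with each control period).
- r.read_camera(name): name is "scene" or "side" or "wrist"; returns the picture (420x560x3 uint8, blue, green, red); there is no depth.
- r.camera_model(name): a dict with "intrinsics" (3x3 intrinsics, pixels), "R" (3x3) and "t" (3): a world point X has camera coordinates R X + t; the wrist camera has in their place "hand_eye" (4x4, takes a point from camera to tool coordinates, whose origin is the TCP and whose axes are the tool frame's). Camera axes: x right, y down, z forward; pixel columns grow to the right and rows downward; lengths in m; the calibration is good to about 2 mm. A picture is of the moment at which its call begins: read the wrist's pose just before it. camera_model takes no time and is no camera call.
- r.sign_off(): hands the job in, once; it reports no verdict.
The state is a dict: "time_s": time; "joint_positions": joint angles; "joint_velocities": joint speeds; "joint_efforts": joint torques, N m; "ee_pos": TCP position; "orientation": TCP orientation; "ft_force": force on the tool from outside, world axes, zero at the start; "wrist_torque": the same for the moment, N m; "gripper_width": finger opening in m.
Only numpy, scipy, OpenCV 4.12 (cv2) and the standard library are available. Lean on these libraries where they do the work, as an engineer would, in place of code of your own. Each camera call takes 0.05 s, during which the arm holds its last target.

## Working session

There is one attempt and no reset: what is moved stays moved. The work goes in short steps, Python scripts to look and compute and a tool call to move; the robot and the scene stay as the last step left them, time stands still between calls to the robot, and variables do not carry over. Pictures are saved under pics/ and viewed, and the job is handed in when it is done.

Besides the shell and the picture viewer there is one more tool, called after "Emit:" as name([rows], argument=value, ...), one row to a line, values as JSON. play_rows: Moves the arm, as the interface text tells. Its arguments: {"type":"object","properties":{"rows":{"type":"array"},"grip_force":{"type":"number"}},"required":["rows"]}

```bash
ls; mkdir -p pics; python3 - <<'E'
from bench import r
import cv2,numpy as np
s=r.read_state();print(s)
for n in ["scene","side","wrist"]:
    im=r.read_camera(n);cv2.imwrite(f"pics/{n}0.png",im)
    m=r.camera_model(n);print(n,{k:np.round(v,4).tolist() for k,v in m.items()})
E
```

```text
pics
{'time_s': 0.0, 'joint_positions': array([ 1.22578013,  0.52203108, -0.03629343,  1.59997751,  0.02121513,
        1.02112082, -0.1128017 ]), 'joint_velocities': array([ 0.00109379, -0.00048661, -0.00030487, -0.00057346,  0.00133101,
        0.00159268,  0.00043177]), 'joint_efforts': array([-2.35648324e-03, -9.27107763e+01,  1.97893851e+00, -3.69936168e+01,
        1.78120489e-02,  8.08789831e-03,  3.54631618e-05]), 'ee_pos': array([ 0.16945786, -0.60124463,  0.23072641]), 'orientation': array([-2.50427475e+00,  1.89589700e+00,  1.54147414e-03]), 'ft_force': array([0.40800377, 0.17957946, 0.23782218]), 'wrist_torque': array([-0.01633031,  0.0262224 , -0.00312214]), 'gripper_width': 0.08558337575462645}
scene {'intrinsics': [[484.5902, 0.0, 280.1339], [0.0, 484.5902, 206.8214], [0.0, 0.0, 1.0]], 'R': [[0.445, 0.8955, -0.007], [0.75, -0.3769, -0.5436], [-0.4895, 0.2366, -0.8393]], 't': [-0.2013, -0.38, 1.6708]}
side {'intrinsics': [[491.6099, 0.0, 273.3486], [0.0, 491.6099, 210.4986], [0.0, 0.0, 1.0]], 'R': [[-0.8253, -0.5647, 0.0072], [-0.3682, 0.5283, -0.7651], [0.4283, -0.6341, -0.6438]], 't': [0.4164, 0.2552, 1.4416]}
wrist {'intrinsics': [[297.4957, 0.0, 277.6119], [0.0, 297.4957, 212.2613], [0.0, 0.0, 1.0]], 'hand_eye': [[1.0, -0.0005, 0.0009, -0.0003], [0.0002, 0.9485, 0.3168, -0.0822], [-0.001, -0.3168, 0.9485, -0.1421], [0.0, 0.0, 0.0, 1.0]]}
```

View pics/scene0.png

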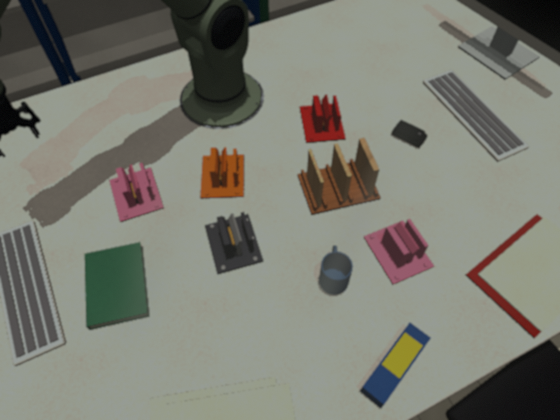

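View pics/side0.png

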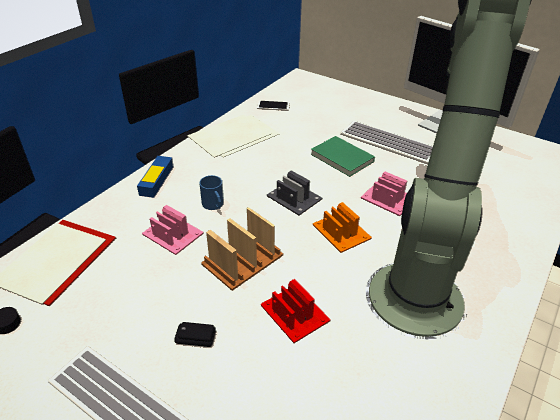

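View pics/wrist0.png

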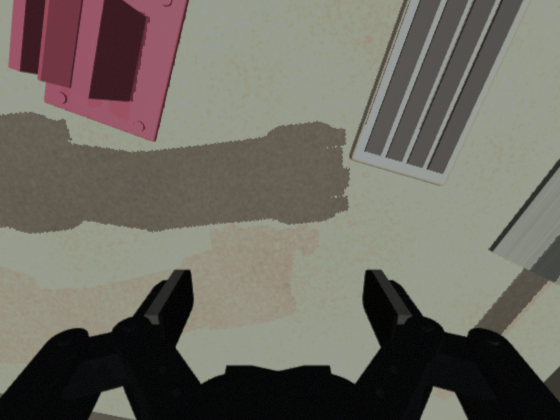

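Dark foot: scene (234,243), side (294,193). Look-alikes in the scene view: red (322,118), orange (223,173), pink (136,190) and pink (400,250). The rack with three panels is at scene (340,180), side (243,252). I choose the dark steel foot and will check it in close crops.

```bash
python3 - <<'E'
import cv2,numpy as np
a=cv2.imread("pics/scene0.png");b=cv2.imread("pics/side0.png")
def c(im,x,y,w,h,f,n):
    cv2.imwrite(n,cv2.resize(im[y:y+h,x:x+w],None,fx=f,fy=f,interpolation=cv2.INTER_CUBIC))
c(a,195,200,80,80,7,"pics/c_foot_s.png")
c(a,290,130,100,85,7,"pics/c_rack_s.png")
c(b,255,160,80,60,9,"pics/c_foot_d.png")
c(b,195,200,95,90,6,"pics/c_rack_d.png")
E
```

```text
(no output)
```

View pics/c_foot_s.png

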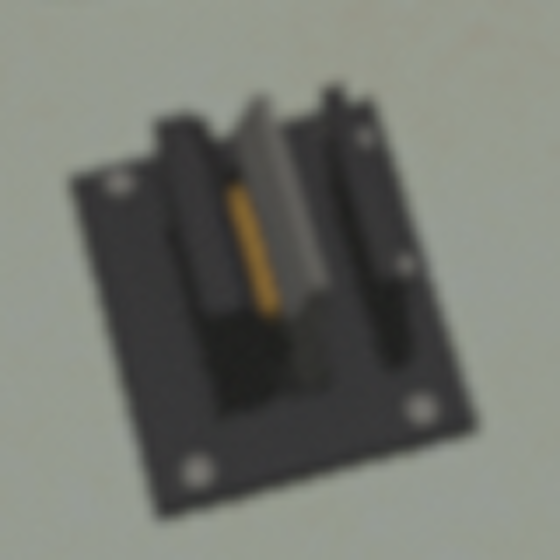

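View pics/c_rack_s.png

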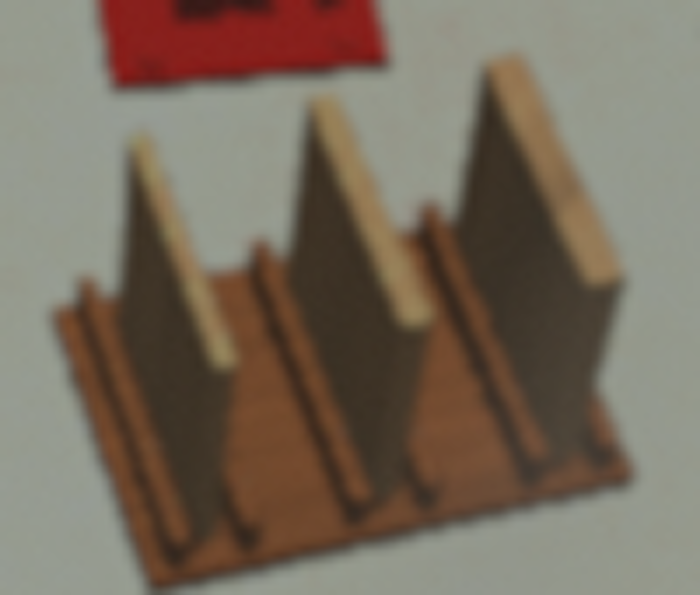

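View pics/c_foot_d.png

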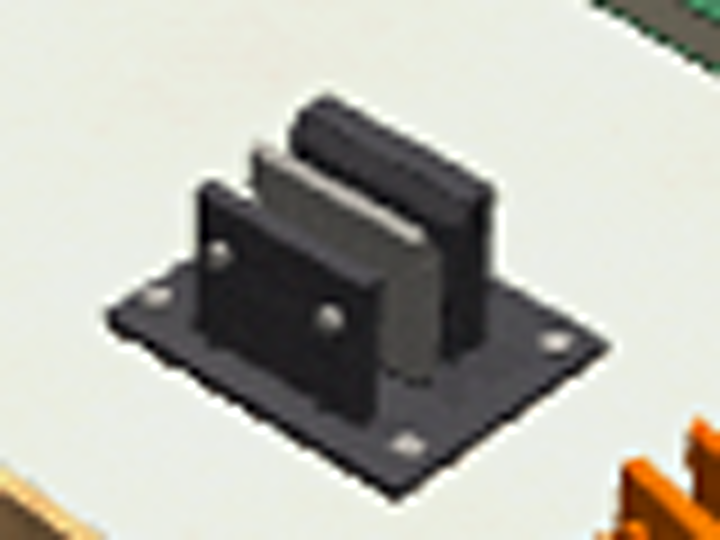

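View pics/c_rack_d.png

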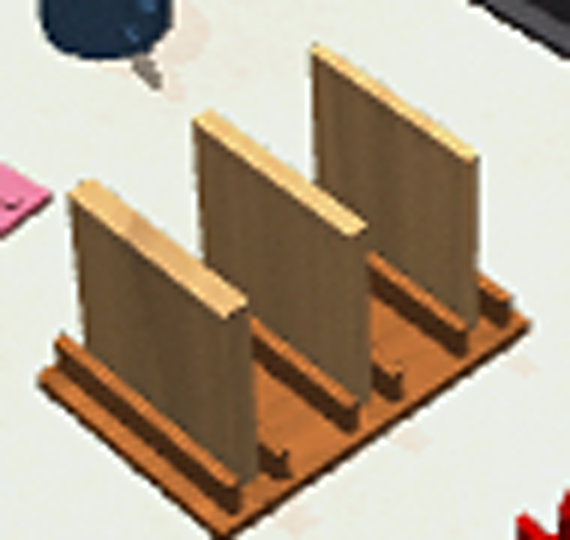

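```bash
cat > h.py <<'E'
import numpy as np,cv2
from bench import r
from scipy.optimize import least_squares
from scipy.spatial.transform import Rotation as Ro
def proj(n,X):
    m=r.camera_model(n);p=(np.atleast_2d(X)@np.array(m['R']).T+m['t'])@np.array(m['intrinsics']).T
    return p[:,:2]/p[:,2:]
def ray(n,uv,z):
    m=r.camera_model(n);R=np.array(m['R']);d=R.T@np.linalg.solve(m['intrinsics'],[uv[0],uv[1],1]);c=-R.T@m['t']
    return c+d*(z-c[2])/d[2]
def un(p,f,o): return (np.array(p,float)+.5)/f-.5+np.array(o)
E
cat > fit.py <<'E'
from h import *
def fit(obs,x0):
    # obs: list (cam, local pt, uv)
    def f(p):
        c,s=np.cos(p[2]),np.sin(p[2]);o=[]
        for n,l,uv in obs:
            X=[p[0]+c*l[0]-s*l[1],p[1]+s*l[0]+c*l[1],l[2]]
            o+=list(proj(n,X)[0]-uv)
        return o
    q=least_squares(f,x0,loss='soft_l1');print(np.round(q.x,4),np.round(np.array(f(q.x)).reshape(-1,2),1).tolist());return q.x
for n,uv in [("scene",un((72,180),7,(195,200))),("scene",un((372,100),7,(195,200))),("scene",un((477,430),7,(195,200))),("scene",un((160,515),7,(195,200))),("side",un((108,318),9,(255,160))),("side",un((395,490),9,(255,160))),("side",un((608,345),9,(255,160)))]: print(n,ray(n,uv,.008).round(3))
S=lambda p:("scene",un(p,7,(195,200)));D=lambda p:("side",un(p,9,(255,160)))
# TL: x-?,
for sx in (1,):
    hx,hy=.08,.065
    o=[("scene",(-hx,-hy,.008),S((72,180))[1]),("scene",(-hx,hy,.008),S((372,100))[1]),("scene",(hx,hy,.008),S((477,427))[1]),("scene",(hx,-hy,.008),S((160,512))[1]),
     ("side",(hx,hy,.008),D((108,316))[1]),("side",(-hx,hy,.008),D((395,490))[1]),("side",(-hx,-hy,.008),D((608,343))[1])]
    fit(o,[.5,-.1,0]); fit(o[:4],[.5,-.1,0]);fit(o[4:],[.5,-.1,0])
print('rack')
S=lambda p:un(p,7,(290,130));D=lambda p:un(p,6,(195,200))
hx,hy=.075,.1075
o=[("scene",(-hx,-hy,.01),S((55,312))),("scene",(hx,hy,.01),S((632,475))),("scene",(hx,-hy,.01),S((152,580))),
 ("side",(hx,hy,.01),D((40,380))),("side",(-hx,hy,.01),D((222,535))),("side",(-hx,-hy,.01),D((528,325)))]
for i in o: print(i[0],ray(i[0],i[2],.01).round(3))
fit(o,[.5,.1,0])
# panel tops z=.135?: per-panel top centerlines
for nm,z in (("top",.135),):
  for k,(a,b) in enumerate([((140,138),(222,362)),((325,102),(412,322)),((505,62),(603,280))]):
    print('scene',k,ray("scene",S(a),z).round(4),ray("scene",S(b),z).round(4))
  for k,(a,b) in enumerate([((318,48),(475,157)),((205,116),(355,229)),((84,189),(234,308))]):
    print('side',k,ray("side",D(a),z).round(4),ray("side",D(b),z).round(4))
E
python3 fit.py
```

```text
scene [ 0.46  -0.243  0.008]
scene [ 0.48  -0.118  0.008]
scene [ 0.636 -0.144  0.008]
scene [ 0.615 -0.268  0.008]
side [ 0.631 -0.14   0.008]
side [ 0.478 -0.115  0.008]
side [ 0.455 -0.241  0.008]
[ 0.5463 -0.1931 -0.1622] [[-0.7, -0.8], [0.4, -0.9], [0.7, -0.1], [-0.6, 0.7], [-0.9, -0.5], [0.1, -0.1], [0.1, -0.4]]
[ 0.5472 -0.1933 -0.1605] [[-0.7, -0.5], [0.4, -0.7], [0.8, 0.1], [-0.5, 1.0]]
[ 0.5445 -0.1922 -0.1684] [[-0.6, -0.3], [0.2, 0.3], [0.4, -0.0]]
rack
scene [0.419 0.075 0.01 ]
scene [0.604 0.253 0.01 ]
scene [0.559 0.047 0.01 ]
side [0.6   0.258 0.01 ]
side [0.458 0.287 0.01 ]
side [0.414 0.08  0.01 ]
[ 0.5089  0.1667 -0.2041] [[-0.4, -1.4], [1.3, -0.5], [-0.1, 0.5], [-0.8, -0.8], [0.0, 0.1], [0.8, -0.6]]
scene 0 [0.4387 0.1005 0.135 ] [0.5509 0.0759 0.135 ]
scene 1 [0.4558 0.1765 0.135 ] [0.5672 0.151  0.135 ]
scene 2 [0.4705 0.2528 0.135 ] [0.5832 0.2281 0.135 ]
side 0 [0.55   0.0784 0.135 ] [0.4346 0.102  0.135 ]
side 1 [0.5647 0.1546 0.135 ] [0.4529 0.1787 0.135 ]
side 2 [0.5796 0.2318 0.135 ] [0.4677 0.2552 0.135 ]
```

```bash
cat >> h.py <<'E'
def tool():
    s=r.read_state();return np.array(s['ee_pos']),Ro.from_rotvec(s['orientation']),s
def down(az):  # tool x at azimuth az, z down
    a=np.radians(az);x=np.array([np.cos(a),np.sin(a),0]);z=np.array([0,0,-1.]);return Ro.from_matrix(np.c_[x,np.cross(z,x),z])
def planarc(p1,az1,dturn,n,nd=0,polar=True,p0=None,R0=None):
    p,R,s=tool()
    if p0 is not None:p,R=np.array(p0),R0
    x=R.as_matrix()[:,0];az0=np.degrees(np.arctan2(x[1],x[0]))
    t0=np.arctan2(p[1],p[0]);r0=np.hypot(p[0],p[1]);t1=np.arctan2(p1[1],p1[0]);r1=np.hypot(p1[0],p1[1]);z0=p[2];pp=p.copy()
    # total turn about tool z = -(dturn)
    for i in range(1,n+1):
        k=i/n
        if polar:
            t=t0+(t1-t0)*k;q=r0+(r1-r0)*k;g=np.array([q*np.cos(t),q*np.sin(t),z0+(p1[2]-z0)*k])
        else: g=pp+(np.array(p1)-pp)*k
        Rg=down(az0+dturn*k)
        sh=np.round(R.inv().apply(g-p)*1000,nd);tu=np.round(np.degrees((R.inv()*Rg).as_rotvec()),1)
        print(sh.tolist()+tu.tolist())
        p=p+R.apply(sh/1000);R=R*Ro.from_rotvec(np.radians(tu))
    print('end',p.round(4))
E
python3 -c "
from h import *
planarc([.546,-.193,.23],80.7,155,20)"
```

```text
[-3.0, -30.0, 0.0, -0.0, 0.0, -7.7]
[-0.0, -30.0, 0.0, -0.0, 0.0, -7.8]
[2.0, -29.0, 0.0, -0.0, 0.0, -7.7]
[4.0, -29.0, 0.0, -0.0, 0.0, -7.8]
[8.0, -29.0, 0.0, -0.0, 0.0, -7.7]
[9.0, -28.0, 0.0, -0.0, 0.0, -7.8]
[12.0, -26.0, 0.0, -0.0, 0.0, -7.7]
[15.0, -26.0, 0.0, -0.0, 0.0, -7.8]
[16.0, -24.0, 0.0, -0.0, 0.0, -7.7]
[18.0, -22.0, 0.0, -0.0, 0.0, -7.8]
[20.0, -21.0, 1.0, -0.0, 0.0, -7.7]
[22.0, -19.0, -0.0, -0.0, 0.0, -7.8]
[23.0, -16.0, -0.0, -0.0, -0.0, -7.7]
[25.0, -15.0, -0.0, -0.0, -0.0, -7.8]
[25.0, -12.0, -0.0, -0.0, -0.0, -7.7]
[27.0, -10.0, -0.0, -0.0, -0.0, -7.8]
[27.0, -8.0, -0.0, -0.0, -0.0, -7.7]
[27.0, -6.0, -0.0, -0.0, -0.0, -7.8]
[28.0, -2.0, 0.0, -0.0, -0.0, -7.7]
[28.0, -1.0, 0.0, -0.0, -0.0, -7.8]
end [ 0.5458 -0.1929  0.2301]
```

Emit:
play_rows([
  [[-3,-30,0,0,0,-7.7,-1],[0,-30,0,0,0,-7.8,-1],[2,-29,0,0,0,-7.7,-1],[4,-29,0,0,0,-7.8,-1],[8,-29,0,0,0,-7.7,-1]],
], grip_force=60)

```text
time_s: 0.65
ee_pos: [0.3026, -0.5338, 0.2311]
orientation: [-2.994, 0.951, 0.001]
ft_force: [-0.4, 0.1, -0.3]
gripper_width: 0.0123
```

Emit:
play_rows([
  [[9,-28,0,0,0,-7.8,-1],[12,-26,0,0,0,-7.7,-1],[15,-26,0,0,0,-7.8,-1],[16,-24,0,0,0,-7.7,-1],[18,-22,0,0,0,-7.8,-1]],
])

```text
time_s: 1.15
ee_pos: [0.4123, -0.4388, 0.2311]
orientation: [-3.14, -0.098, 0.0]
ft_force: [0.7, 0.0, 0.9]
gripper_width: -0.0
```

Emit:
play_rows([
  [[20,-21,1,0,0,-7.7,1],[22,-19,0,0,0,-7.8,1],[23,-16,0,0,0,-7.7,1],[25,-15,0,0,0,-7.8,1],[25,-12,0,0,0,-7.7,1]],
])

```text
time_s: 1.65
ee_pos: [0.4951, -0.3226, 0.2301]
orientation: [-2.93, -1.133, 0.0]
ft_force: [-0.1, -0.9, 0.8]
gripper_width: 0.0724
```

Emit:
play_rows([
  [[27,-10,0,0,0,-7.8,1],[27,-8,0,0,0,-7.7,1],[27,-6,0,0,0,-7.8,1],[28,-2,0,0,0,-7.7,1],[28,-1,0,0,0,-7.8,1]],
])

```text
time_s: 2.15
ee_pos: [0.5462, -0.1921, 0.2301]
orientation: [-2.388, -2.041, 0.0]
ft_force: [0.2, -0.9, 0.4]
gripper_width: 0.0856
```

Emit:
play_rows([
  [[0,0,0,0,0,0,1],[0,0,0,0,0,0,1]],
])

```text
time_s: 2.35
ee_pos: [0.5458, -0.1931, 0.2301]
orientation: [-2.394, -2.034, 0.0]
ft_force: [-0.1, -0.9, -0.8]
gripper_width: 0.0855
```

```bash
cat > snap.py <<'E'
import sys,pickle
from h import *
p,R,s=tool();im=r.read_camera("wrist");n=sys.argv[1]
cv2.imwrite(f"pics/{n}.png",im);pickle.dump((p,R.as_matrix()),open(f"{n}.pkl","wb"))
print(p.round(4),R.as_matrix().round(4).tolist(),s['joint_positions'].round(2),s['ft_force'].round(2),s['gripper_width'],s['time_s'])
E
python3 snap.py w1
```

```text
[ 0.5458 -0.1931  0.2301] [[0.1615, 0.9869, -0.0004], [0.9869, -0.1615, 0.0001], [0.0, -0.0004, -1.0]] [ 0.77  0.55 -0.77  1.7   0.42  1.07  1.27] [-0.06 -0.91 -0.79] 0.08554267552319278 2.35
```

View pics/w1.png

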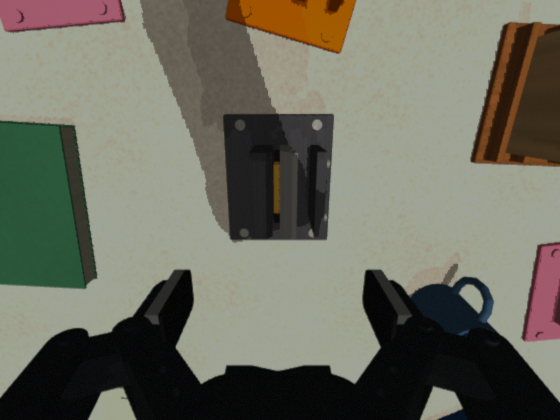

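The wrist picture shows the dark foot with plate corners near (223,115), (333,115), (327,240) and (230,240). The yellow pad strip is in the groove at (278,187). The gripper reads 0.0 mm when shut. Next I'll zoom in and refine.

```bash
python3 -c "
import cv2
a=cv2.imread('pics/w1.png')[105:250,210:345];cv2.imwrite('pics/w1c.png',cv2.resize(a,None,fx=4,fy=4,interpolation=cv2.INTER_CUBIC).clip(0,255)*1)
import numpy as np
b=cv2.convertScaleAbs(cv2.resize(a,None,fx=4,fy=4,interpolation=cv2.INTER_CUBIC),alpha=1.8,beta=20);cv2.imwrite('pics/w1c.png',b)"
```

```text
(no output)
```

View pics/w1c.png

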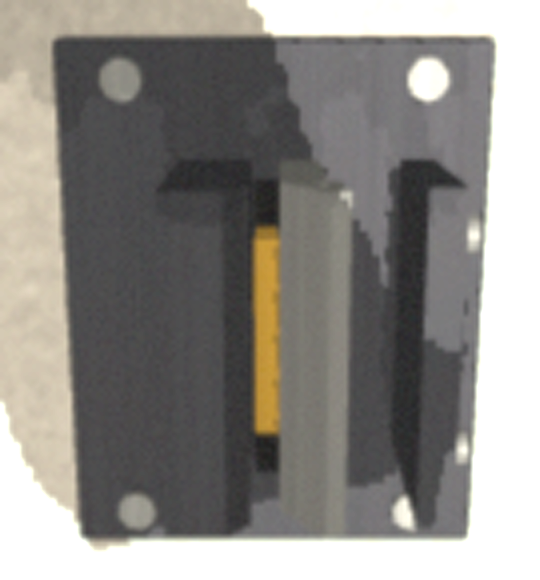

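```bash
cat >> h.py <<'E'
import pickle
def wproj(n):
    p,R=pickle.load(open(n+'.pkl','rb'));m=r.camera_model('wrist');H=np.array(m['hand_eye']);K=np.array(m['intrinsics'])
    T=np.eye(4);T[:3,:3]=R;T[:3,3]=p;C=T@H
    def f(X):
        q=(np.atleast_2d(X)-C[:3,3])@C[:3,:3]@K.T;return q[:,:2]/q[:,2:]
    def b(uv,z):
        d=C[:3,:3]@np.linalg.solve(K,[uv[0],uv[1],1]);return C[:3,3]+d*(z-C[2,3])/d[2]
    return f,b
E
python3 - <<'E'
from h import *
f,b=wproj('w1')
u=lambda p:un(p,4,(210,105))
pts=[((55,38),.008),((494,38),.008),((467,537),.008),((85,537),.008)]
P=[b(u(p),z) for p,z in pts]
for q in P:print(q.round(4))
c=np.mean(P,0);print('centre',c.round(4))
for a,d in((0,3),(1,2)):
    e=P[d]-P[a];print('x axis az',np.degrees(np.arctan2(e[1],e[0])),np.linalg.norm(e))
e=P[1]-P[0];print(np.degrees(np.arctan2(e[1],e[0]))-90,np.linalg.norm(e))
# groove lips
yaw=np.radians(-9.3);yy=np.array([-np.sin(yaw),np.cos(yaw)]);xx=np.array([np.cos(yaw),np.sin(yaw)])
for nm,p,z in(('cheek lip',(252,230),.076),('cheek lip',(252,430),.076),('jaw lip',(280,230),.066),('jaw lip',(280,430),.066),('cheek top',(225,200),.086),('cheek topN',(235,525),.086),('cheek ne far',(252,162),.02),('cheek top near',(168,533),.086)):
    q=b(u(p),z);d=q[:2]-c[:2];print(nm,q.round(4),'x',(d@xx*1000).round(1),'y',(d@yy*1000).round(1))
E
```

```text
[ 0.4572 -0.2422  0.008 ]
[ 0.4779 -0.1163  0.008 ]
[ 0.6335 -0.1415  0.008 ]
[ 0.613  -0.2669  0.008 ]
centre [ 0.5454 -0.1917  0.008 ]
x axis az -8.988622084077432 0.15764715753371586
x axis az -9.185025890726246 0.1575955441301297
-9.306936872600332 0.12759786407618773
cheek lip [ 0.5111 -0.1921  0.076 ] x -33.8 y -5.9
cheek lip [ 0.5628 -0.2009  0.076 ] x 18.6 y -6.2
jaw lip [ 0.5138 -0.1854  0.066 ] x -32.2 y 1.1
jaw lip [ 0.5672 -0.1941  0.066 ] x 22.0 y 1.2
cheek top [ 0.5015 -0.1968  0.086 ] x -42.5 y -12.1
cheek topN [ 0.5845 -0.2089  0.086 ] x 41.4 y -10.6
cheek ne far [ 0.5002 -0.1912  0.02  ] x -44.7 y -6.8
cheek top near [ 0.5839 -0.2265  0.086 ] x 43.6 y -28.1
```

```bash
python3 -c "
from h import *
planarc([.510,.165,.235],78,-2.7,10,polar=False)"
```

```text
[35.0, -9.0, -1.0, -0.0, 0.0, 0.3]
[35.0, -10.0, -0.0, -0.0, 0.0, 0.2]
[34.0, -10.0, -1.0, -0.0, 0.0, 0.3]
[35.0, -9.0, -0.0, -0.0, 0.0, 0.3]
[35.0, -10.0, -1.0, -0.0, 0.0, 0.2]
[34.0, -11.0, -0.0, -0.0, 0.0, 0.3]
[35.0, -10.0, -1.0, -0.0, 0.0, 0.3]
[34.0, -10.0, -0.0, -0.0, 0.0, 0.3]
[35.0, -11.0, -1.0, -0.0, 0.0, 0.2]
[34.0, -11.0, -0.0, -0.0, 0.0, 0.3]
end [0.51   0.1649 0.235 ]
```

Emit:
play_rows([
  [[35,-9,-1,0,0,0.3,1],[35,-10,0,0,0,0.2,1],[34,-10,-1,0,0,0.3,1],[35,-9,0,0,0,0.3,1],[35,-10,-1,0,0,0.2,1]],
])

```text
time_s: 2.9
ee_pos: [0.528, -0.0135, 0.2332]
orientation: [2.42, 2.003, -0.001]
ft_force: [0.4, 0.2, -0.1]
gripper_width: 0.0861
```

Emit:
play_rows([
  [[34,-11,0,0,0,0.3,1],[35,-10,-1,0,0,0.3,1],[34,-10,0,0,0,0.3,1],[35,-11,-1,0,0,0.2,1],[34,-11,0,0,0,0.3,1]],
])

```text
time_s: 3.4
ee_pos: [0.5097, 0.1658, 0.2354]
orientation: [2.444, 1.973, -0.0]
ft_force: [-0.2, 0.6, 0.4]
gripper_width: 0.0854
```

Emit:
play_rows([
  [[0,0,0,0,0,0,1],[0,0,0,0,0,0,1]],
])

```text
time_s: 3.6
ee_pos: [0.5097, 0.165, 0.2352]
orientation: [2.441, 1.977, -0.001]
ft_force: [-0.1, -1.0, 0.2]
gripper_width: 0.0854
```

```bash
python3 snap.py w2;python3 -c "
import cv2
a=cv2.imread('pics/w2.png')[60:320,170:400];b=cv2.convertScaleAbs(cv2.resize(a,None,fx=2.3,fy=2.3,interpolation=cv2.INTER_CUBIC),alpha=1.5,beta=10);cv2.imwrite('pics/w2c.png',b)"
```

```text
[0.5097 0.165  0.2352] [[0.208, 0.9781, -0.0001], [0.9781, -0.208, -0.0004], [-0.0005, -0.0, -1.0]] [ 0.18  0.48 -0.83  1.8   0.41  1.04  0.56] [-0.12 -1.    0.24] 0.08535727159040715 3.6
```

View pics/w2.png

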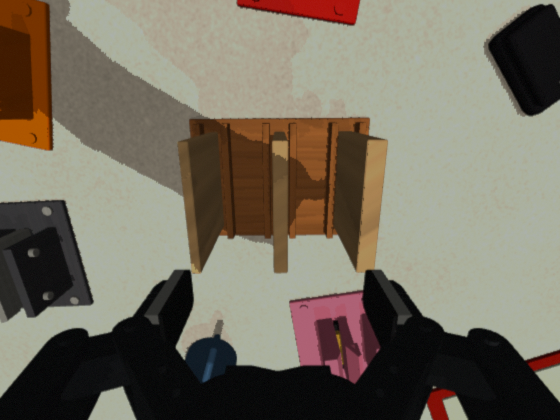

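View pics/w2c.png

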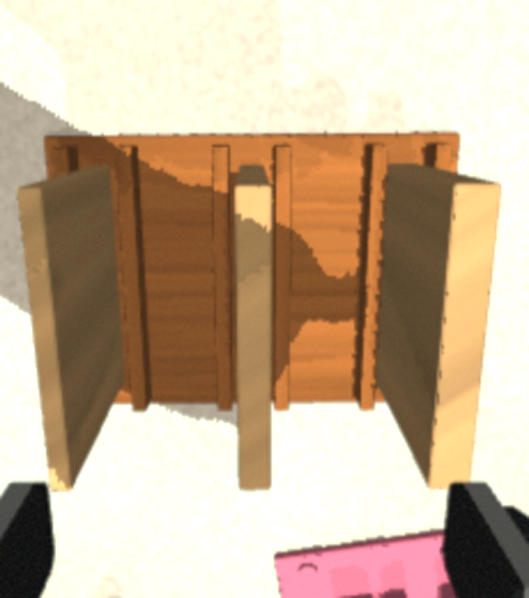

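```bash
python3 - <<'E'
from h import *
f,b=wproj('w2');p,R=pickle.load(open('w2.pkl','rb'))
u=lambda q:un(q,2.3,(170,60))
for nm,L in(('L',[(20,187),(42,185),(49,489),(72,489)]),('M',[(234,185),(271,185),(239,489),(271,489)]),('R',[(454,184),(499,184),(429,487),(471,487)])):
    P=np.array([b(u(q),.135) for q in L]);T=(P-p)@R*1000
    c=P.mean(0);e=P[2:].mean(0)-P[:2].mean(0)
    print(nm,c.round(4),'tool',T.mean(0).round(1),'len',np.linalg.norm(e).round(4),'az',np.degrees(np.arctan2(e[1],e[0])).round(2),'thick',(T[1]-T[0])[0].round(1),(T[3]-T[2])[0].round(1))
E
```

```text
L [0.4934 0.092  0.135 ] tool [-74.8  -0.7 100.2] len 0.1184 az -12.07 thick 7.7 9.2
M [0.5093 0.1676 0.135 ] tool [  2.5  -0.9 100.2] len 0.1187 az -11.42 thick 12.8 12.8
R [0.5248 0.2436 0.135 ] tool [ 80.1  -1.6 100.1] len 0.1181 az -11.1 thick 15.5 16.8
```

Seen from above, the middle panel measures about 12.8 mm, the left about 8.5 mm and the right about 16 mm. I'll pinch the middle one to check.

Emit:
play_rows([
  [[2.5,-1,36,0,0,-0.4,1],[0,0,40,0,0,0,1],[0,0,40,0,0,0,1],[0,0,25,0,0,0,1],[0,0,0,0,0,0,1]],
])

```text
time_s: 4.15
ee_pos: [0.5079, 0.1658, 0.0916]
orientation: [-2.435, -1.983, 0.008]
ft_force: [-0.6, -0.1, 1.1]
gripper_width: 0.0858
```

Emit:
play_rows([
  [[0,0,0,0,0,0,-1],[0,0,0,0,0,0,-1],[0,0,0,0,0,0,-1],[0,0,0,0,0,0,-1],[0,0,0,0,0,0,-1]],
], grip_force=60)

```text
time_s: 4.65
ee_pos: [0.5093, 0.1681, 0.0949]
orientation: [2.434, 1.986, 0.001]
ft_force: [-3.3, -6.8, 27.7]
gripper_width: 0.0125
```

Emit:
play_rows([
  [[0,0,0,0,0,0,-1],[0,0,0,0,0,0,-1],[0,0,0,0,0,0,-1]],
])

```text
time_s: 4.95
ee_pos: [0.5093, 0.168, 0.0949]
orientation: [2.433, 1.986, 0.0]
ft_force: [-1.7, -2.1, 10.4]
gripper_width: 0.0122
```

```bash
python3 snap.py w3; python3 -c "
from h import *
cv2.imwrite('pics/s3.png',cv2.resize(r.read_camera('side')[150:320,150:350],None,fx=3,fy=3))"
```

```text
[0.5093 0.168  0.0949] [[0.2005, 0.9797, 0.0008], [0.9797, -0.2005, -0.0005], [-0.0003, 0.0008, -1.0]] [ 0.08  0.67 -0.7   1.92  0.61  0.78  0.4 ] [-1.71 -2.13 10.41] 0.012169263411053363 4.95
```

View pics/s3.png

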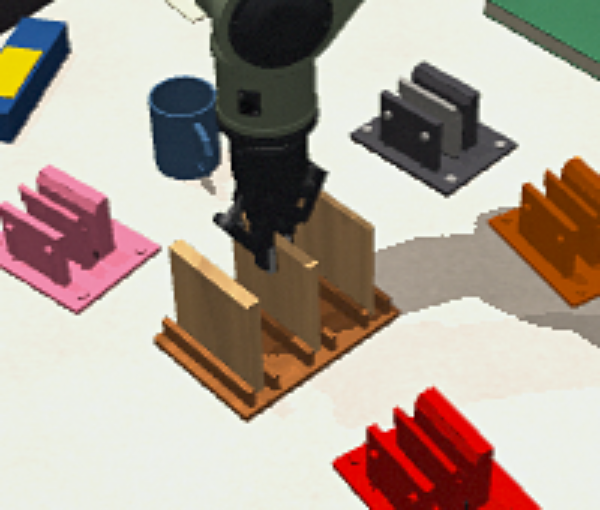

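The pinch reads 12.2 mm at 60 N, with zero when shut, so it is the 13 mm panel; 9 and 17 mm are ruled out. The side view shows it held upright. I'll lift it with a firmer grip.

Emit:
play_rows([
  [[0,0,0,0,0,0,-1],[0,0,-5,0,0,0,-1],[0,0,-15,0,0,0,-1],[0,0,-20,0,0,0,-1],[0,0,-30,0,0,0,-1]],
], grip_force=90)

```text
time_s: 5.55
ee_pos: [0.5084, 0.1681, 0.1652]
orientation: [-2.433, -1.986, 0.002]
ft_force: [-0.0, -0.7, -0.9]
gripper_width: 0.0121
```

Emit:
play_rows([
  [[0,0,-30,0,0,0,-1],[0,0,-30,0,0,0,-1],[0,0,0,0,0,0,-1],[0,0,0,0,0,0,-1]],
])

```text
time_s: 5.95
ee_pos: [0.5091, 0.1681, 0.2252]
orientation: [2.433, 1.986, 0.002]
ft_force: [-0.8, -0.4, -3.0]
gripper_width: 0.0121
```

```bash
python3 snap.py w4;  python3 -c "
from h import *
im=r.read_camera('side');cv2.imwrite('pics/side4.png',im);cv2.imwrite('pics/s4.png',cv2.resize(im[100:300,150:350],None,fx=3,fy=3))"
```

```text
[0.5091 0.1681 0.2252] [[0.2005, 0.9797, 0.0013], [0.9797, -0.2005, 0.0], [0.0003, 0.0013, -1.0]] [ 0.17  0.5  -0.83  1.81  0.42  1.02  0.55] [-0.84 -0.35 -3.03] 0.01211325117494356 5.95
```

View pics/s4.png

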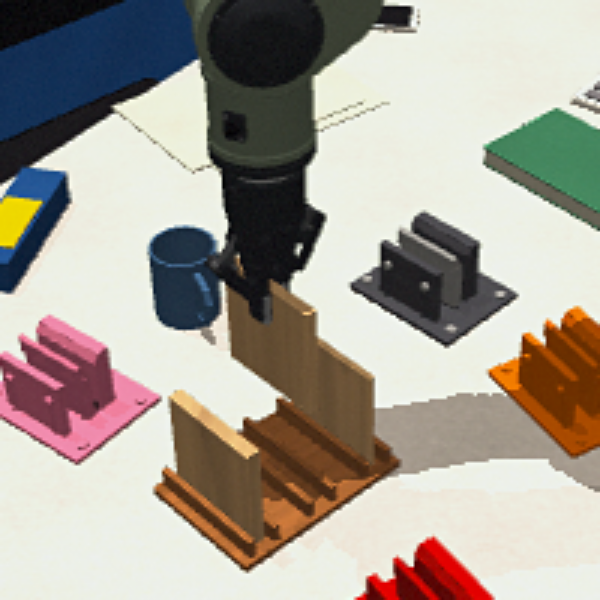

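View pics/w4.png

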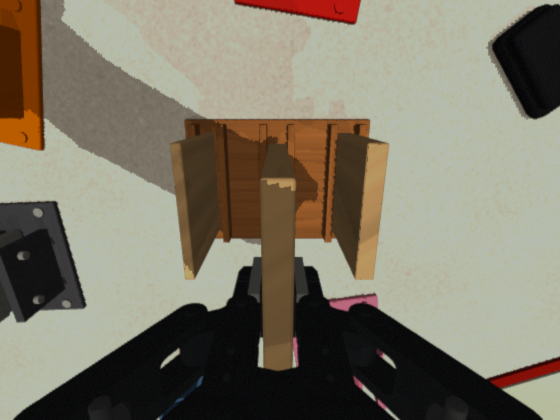

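```bash
python3 - <<'E'
from h import *
f,b=wproj('w4');p,R=pickle.load(open('w4.pkl','rb'))
for uv in((262,182),(295,182),(265,370),(292,370)):
    q=b(uv,p[2]+.040);print(((q-p)@R*1000).round(1))
for uv in((264,146),(289,146)):
    q=b(uv,p[2]-.085);print(((q-p)@R*1000).round(1))
planarc([.5454,-.192,.225],0,2.4,10,polar=False)
E
```

```text
[ -5.  -57.9 -40.1]
[  6.6 -57.9 -40.1]
[ -5.1  26.4 -40. ]
[  6.8  26.4 -40. ]
[ -9.8 -57.3  84.9]
[  8.9 -57.3  84.9]
[-35.0, 11.0, -0.0, -0.0, 0.0, -0.2]
[-34.0, 11.0, -0.0, -0.0, 0.0, -0.3]
[-35.0, 10.0, -0.0, -0.0, 0.0, -0.2]
[-34.0, 10.0, -0.0, -0.0, 0.0, -0.3]
[-35.0, 11.0, -1.0, -0.0, 0.0, -0.2]
[-35.0, 10.0, 0.0, -0.0, 0.0, -0.2]
[-35.0, 10.0, 0.0, -0.0, 0.0, -0.3]
[-34.0, 9.0, 0.0, -0.0, 0.0, -0.2]
[-35.0, 10.0, 0.0, -0.0, 0.0, -0.3]
[-35.0, 10.0, -0.0, -0.0, 0.0, -0.2]
end [ 0.5458 -0.1919  0.225 ]
```

Emit:
play_rows([
  [[-35,11,0,0,0,-0.2,-1],[-34,11,0,0,0,-0.3,-1],[-35,10,0,0,0,-0.2,-1],[-34,10,0,0,0,-0.3,-1],[-35,11,-1,0,0,-0.2,-1]],
])

```text
time_s: 6.55
ee_pos: [0.5271, -0.0131, 0.2244]
orientation: [-2.411, -2.012, 0.002]
ft_force: [1.0, 0.7, -0.9]
gripper_width: 0.0118
```

Emit:
play_rows([
  [[-35,10,0,0,0,-0.2,-1],[-35,10,0,0,0,-0.3,-1],[-34,9,0,0,0,-0.2,-1],[-35,10,0,0,0,-0.3,-1],[-35,10,0,0,0,-0.2,-1]],
])

```text
time_s: 7.05
ee_pos: [0.5457, -0.1929, 0.2244]
orientation: [-2.39, -2.037, 0.001]
ft_force: [0.7, -0.3, -1.3]
gripper_width: 0.0118
```

Emit:
play_rows([
  [[0,0,0,0,0,0,-1],[0,0,0,0,0,0,-1],[0,0,0,0,0,0,-1]],
])

```text
time_s: 7.35
ee_pos: [0.546, -0.1904, 0.2248]
orientation: [-2.389, -2.038, 0.0]
ft_force: [-0.4, 0.8, -1.4]
gripper_width: 0.0118
```

```bash
python3 snap.py w5;  python3 -c "
from h import *
im=r.read_camera('side');cv2.imwrite('pics/side5.png',im);cv2.imwrite('pics/s5.png',cv2.resize(im[80:230,210:380],None,fx=4,fy=4,interpolation=cv2.INTER_CUBIC))
im=r.read_camera('scene');cv2.imwrite('pics/scene5.png',im);cv2.imwrite('pics/sc5.png',cv2.resize(im[140:290,160:310],None,fx=4,fy=4,interpolation=cv2.INTER_CUBIC))"
```

```text
[ 0.546  -0.1904  0.2248] [[0.1578, 0.9875, -0.0008], [0.9875, -0.1578, 0.0009], [0.0008, -0.001, -1.0]] [ 0.77  0.55 -0.78  1.7   0.43  1.06  1.27] [-0.36  0.76 -1.37] 0.011763395392553885 7.35
```

View pics/s5.png

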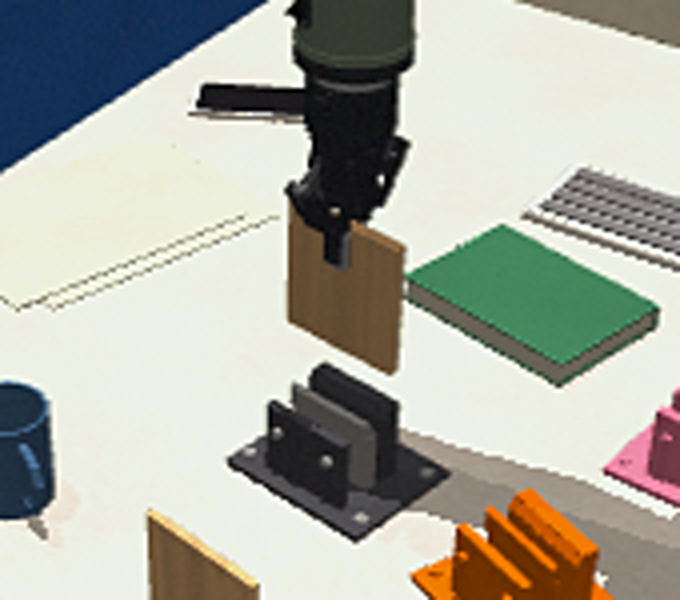

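View pics/sc5.png

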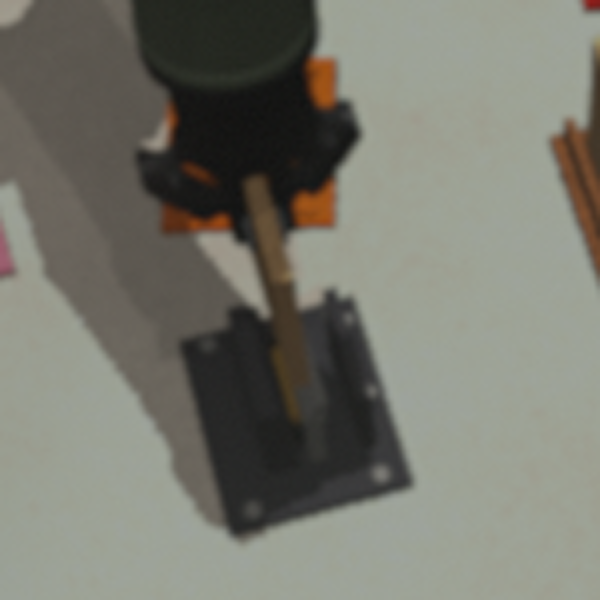

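View pics/w5.png

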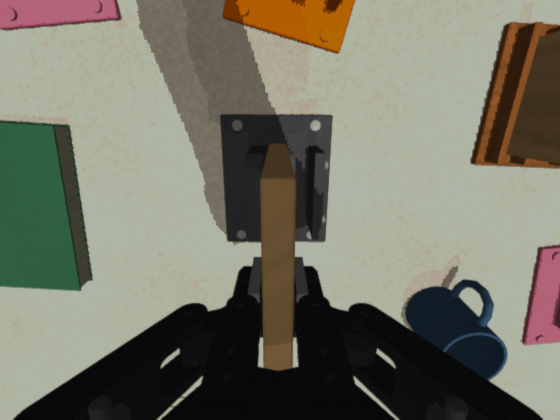

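The panel hangs square above the dark foot's groove; in the wrist view its lower edge is near (278,146). I'll nudge it sideways, lower it to just above the mouth, and let it settle.

Emit:
play_rows([
  [[-1.5,0,15,0,0,0.2,-1],[0,0,20,0,0,0,-1],[0,0,10,0,0,0,-1],[0,0,0,0,0,0,-1],[0,0,0,0,0,0,-1]],
])

```text
time_s: 8.0
ee_pos: [0.5461, -0.1929, 0.1804]
orientation: [-2.395, -2.033, -0.0]
ft_force: [0.1, -0.8, 0.5]
gripper_width: 0.0115
```

Emit:
play_rows([
  [[0,0,0,0,0,0,-1],[0,0,0,0,0,0,-1]],
])

```text
time_s: 8.2
ee_pos: [0.5463, -0.1932, 0.1809]
orientation: [2.395, 2.032, 0.001]
ft_force: [0.9, -0.2, -0.6]
gripper_width: 0.0121
```

```bash
python3 snap.py w6;  python3 -c "
from h import *
im=r.read_camera('side');cv2.imwrite('pics/s6.png',cv2.resize(im[110:230,240:360],None,fx=5,fy=5,interpolation=cv2.INTER_CUBIC))
im=r.read_camera('scene');cv2.imwrite('pics/sc6.png',cv2.convertScaleAbs(cv2.resize(im[170:290,180:300],None,fx=5,fy=5,interpolation=cv2.INTER_CUBIC),alpha=1.6))"
```

```text
[ 0.5463 -0.1932  0.1809] [[0.1627, 0.9867, 0.0009], [0.9867, -0.1627, -0.0004], [-0.0002, 0.0009, -1.0]] [ 0.75  0.6  -0.75  1.75  0.48  0.98  1.23] [ 0.91 -0.24 -0.64] 0.012145300975610882 8.2
```

View pics/s6.png

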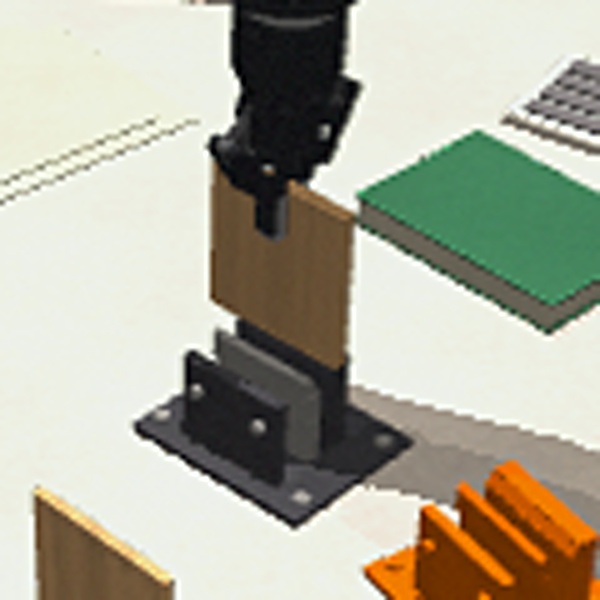

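View pics/sc6.png

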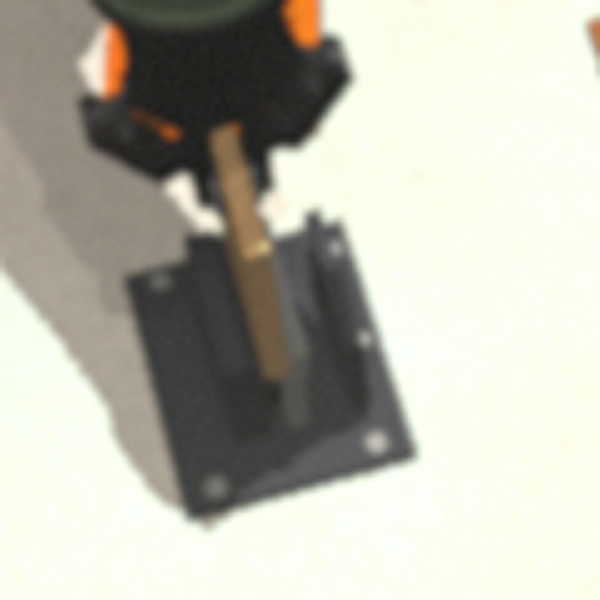

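Emit:
play_rows([
  [[1,0,5,0,0,0,-1],[0,0,5,0,0,0,-1],[0,0,2,0,0,0,-1],[0,0,2,0,0,0,-1],[0,0,0,0,0,0,-1]],
])

```text
time_s: 8.85
ee_pos: [0.546, -0.1921, 0.166]
orientation: [-2.395, -2.033, 0.0]
ft_force: [0.3, -0.1, -1.0]
gripper_width: 0.0121
```

Emit:
play_rows([
  [[0,0,2,0,0,0,-1],[0,0,2,0,0,0,-1],[0,0,0,0,0,0,-1]],
])

```text
time_s: 9.15
ee_pos: [0.546, -0.1921, 0.1621]
orientation: [-2.395, -2.033, 0.0]
ft_force: [0.2, -0.3, -1.1]
gripper_width: 0.0121
```

Emit:
play_rows([
  [[0,0,2,0,0,0,-1],[0,0,2,0,0,0,-1],[0,0,0,0,0,0,-1]],
])

```text
time_s: 9.45
ee_pos: [0.5462, -0.1921, 0.1581]
orientation: [-2.395, -2.033, -0.0]
ft_force: [-0.5, -0.1, -2.5]
gripper_width: 0.0122
```

Emit:
play_rows([
  [[0,0,2,0,0,0,-1],[0,0,0,0,0,0,-1]],
])

```text
time_s: 9.65
ee_pos: [0.5462, -0.1921, 0.1562]
orientation: [2.395, 2.033, 0.0]
ft_force: [-0.4, -0.5, -0.5]
gripper_width: 0.0119
```

Emit:
play_rows([
  [[0,0,1,0,0,0,-1],[0,0,1,0,0,0,-1],[0,0,0,0,0,0,-1]],
])

```text
time_s: 9.95
ee_pos: [0.5462, -0.1921, 0.1543]
orientation: [2.395, 2.033, 0.0]
ft_force: [-0.3, -1.0, 2.0]
gripper_width: 0.0123
```

Emit:
play_rows([
  [[0,0,1,0,0,0,-1],[0,0,1,0,0,0,-1],[0,0,0,0,0,0,-1]],
])

```text
time_s: 10.25
ee_pos: [0.5462, -0.1921, 0.1522]
orientation: [2.395, 2.033, 0.0]
ft_force: [-0.0, -1.3, 1.9]
gripper_width: 0.0115
```

Emit:
play_rows([
  [[0,0,1,0,0,0,-1],[0,0,1,0,0,0,-1],[0,0,0,0,0,0,-1]],
])

```text
time_s: 10.55
ee_pos: [0.5461, -0.1921, 0.1501]
orientation: [-2.395, -2.033, 0.0]
ft_force: [1.5, -0.3, 1.1]
gripper_width: 0.0118
```

Emit:
play_rows([
  [[0,0,1,0,0,0,-1],[0,0,1,0,0,0,-1],[0,0,0,0,0,0,-1]],
])

```text
time_s: 10.85
ee_pos: [0.5459, -0.1921, 0.148]
orientation: [-2.395, -2.033, 0.0]
ft_force: [0.4, -0.4, -2.4]
gripper_width: 0.0124
```

Emit:
play_rows([
  [[0,0,1,0,0,0,-1],[0,0,1,0,0,0,-1],[0,0,0,0,0,0,-1]],
])

```text
time_s: 11.15
ee_pos: [0.546, -0.1921, 0.1461]
orientation: [-2.395, -2.033, 0.0]
ft_force: [0.7, -0.7, -2.4]
gripper_width: 0.012
```

```bash
python3 -c "
from h import *
im=r.read_camera('side');cv2.imwrite('pics/s7.png',cv2.resize(im[130:230,250:350],None,fx=6,fy=6,interpolation=cv2.INTER_CUBIC))
im=r.read_camera('scene');cv2.imwrite('pics/sc7.png',cv2.convertScaleAbs(cv2.resize(im[180:280,190:290],None,fx=6,fy=6,interpolation=cv2.INTER_CUBIC),alpha=1.6))"
```

```text
(no output)
```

View pics/s7.png

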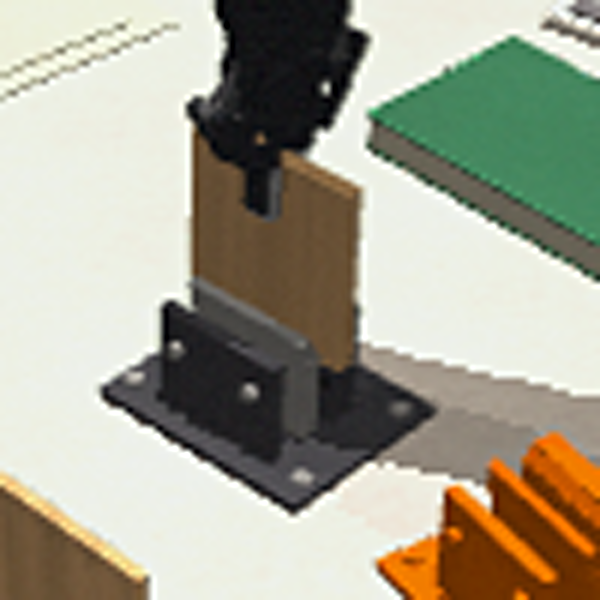

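View pics/sc7.png

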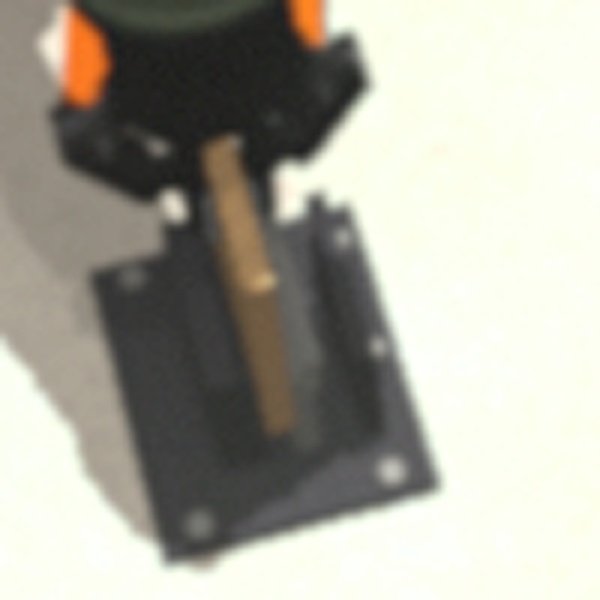

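```bash
python3 - <<'E'
from h import *
yaw=np.radians(-9.4);c,s=np.cos(yaw),np.sin(yaw)
def P(x,y,z): return [.546+c*x-s*y+ .002*c,-.1921+s*x+c*y+.002*s,z]
for z in(.045,.055,.061,.07,.08):
    print(z,'low right crop',((proj('side',P(-.06,.0065,z))[0]-[250,130]+.5)*6-.5).round(0),'top',((proj('side',P(-.06,.0065,z+.125))[0]-[250,130]+.5)*6-.5).round(0),
     'scene near low',((proj('scene',P(.06,0,z))[0]-[190,180]+.5)*6-.5).round(0),'top',((proj('scene',P(.06,0,z+.125))[0]-[190,180]+.5)*6-.5).round(0))
E
```

```text
0.045 low right crop [333. 396.] top [344. 221.] scene near low [289. 450.] top [265. 309.]
0.055 low right crop [334. 383.] top [345. 206.] scene near low [288. 440.] top [262. 296.]
0.061 low right crop [335. 374.] top [346. 197.] scene near low [286. 434.] top [261. 289.]
0.07 low right crop [335. 362.] top [346. 184.] scene near low [285. 424.] top [259. 278.]
0.08 low right crop [336. 349.] top [347. 169.] scene near low [283. 413.] top [257. 265.]
```

```bash
python3 snap.py w8; python3 - <<'E'
from h import *
a=cv2.imread('pics/w8.png')[60:300,170:400];cv2.imwrite('pics/w8c.png',cv2.convertScaleAbs(cv2.resize(a,None,fx=2.4,fy=2.4,interpolation=cv2.INTER_CUBIC),alpha=1.8,beta=10))
yaw=np.radians(-9.2);c,s=np.cos(yaw),np.sin(yaw)
def P(x,y,z): return [.5454+c*x-s*y,-.1917+s*x+c*y,z]
for l in((.08,-.065,.008),(.08,.065,.008),(-.08,.065,.008),(.045,-.0125,.086),(.045,-.0065,.076)):
  print(l,((proj('scene',P(*l))[0]-[190,180]+.5)*6-.5).round(0),((proj('side',P(*l))[0]-[250,130]+.5)*6-.5).round(0))
E
```

```text
[ 0.546  -0.1921  0.1461] [[0.1626, 0.9867, -0.0003], [0.9867, -0.1626, 0.0002], [0.0001, -0.0003, -1.0]] [ 0.73  0.65 -0.72  1.78  0.52  0.92  1.19] [ 0.45 -0.08 -2.21] 0.011990501644273927 11.25
(0.08, -0.065, 0.008) [166. 560.] [240. 298.]
(0.08, 0.065, 0.008) [445. 482.] [ 96. 389.]
(-0.08, 0.065, 0.008) [353. 198.] [294. 508.]
(0.045, -0.0125, 0.086) [245. 380.] [228. 255.]
(0.045, -0.0065, 0.076) [260. 387.] [221. 273.]
```

View pics/w8c.png

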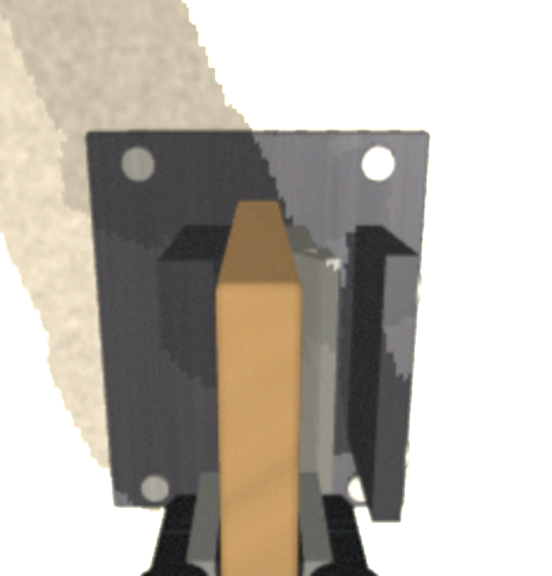

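The wrist view shows the panel between the cheek and the jaw, with the jaw pushed back about 5 mm: its gap to the backing plate has shrunk. The lower edge is at about z 0.061. I'll go on slowly and read the force while moving.

Emit:
play_rows([
  [[0,0,0.5,0,0,0,-1],[0,0,0.5,0,0,0,-1],[0,0,0.5,0,0,0,-1]],
], grip_force=110)

```text
time_s: 11.6
ee_pos: [0.5462, -0.1921, 0.1448]
orientation: [2.395, 2.033, 0.0]
ft_force: [0.6, -0.3, 1.7]
gripper_width: 0.0115
```

Emit:
play_rows([
  [[0,0,0.5,0,0,0,-1],[0,0,0.5,0,0,0,-1],[0,0,0.5,0,0,0,-1]],
])

```text
time_s: 11.9
ee_pos: [0.5462, -0.1921, 0.1433]
orientation: [2.395, 2.033, 0.0]
ft_force: [0.2, -1.6, 2.1]
gripper_width: 0.0117
```

Emit:
play_rows([
  [[0,0,0.5,0,0,0,-1],[0,0,0.5,0,0,0,-1],[0,0,0.5,0,0,0,-1]],
])

```text
time_s: 12.2
ee_pos: [0.5461, -0.1921, 0.1417]
orientation: [2.395, 2.033, -0.0]
ft_force: [-0.1, -0.8, 1.8]
gripper_width: 0.012
```

Emit:
play_rows([
  [[0,0,0.5,0,0,0,-1],[0,0,0.5,0,0,0,-1],[0,0,0.5,0,0,0,-1]],
])

```text
time_s: 12.5
ee_pos: [0.5461, -0.1921, 0.1403]
orientation: [-2.395, -2.033, 0.0]
ft_force: [-0.3, -1.1, 1.0]
gripper_width: 0.0116
```

Emit:
play_rows([
  [[0,0,0.5,0,0,0,-1],[0,0,0.5,0,0,0,-1],[0,0,0.5,0,0,0,-1]],
])

```text
time_s: 12.8
ee_pos: [0.5461, -0.1921, 0.1387]
orientation: [-2.395, -2.033, 0.0]
ft_force: [0.0, -1.3, 1.7]
gripper_width: 0.0118
```

```bash
python3 snap.py w9; python3 - <<'E'
from h import *
a=cv2.imread('pics/w9.png')[60:300,170:400];cv2.imwrite('pics/w9c.png',cv2.convertScaleAbs(cv2.resize(a,None,fx=2.4,fy=2.4,interpolation=cv2.INTER_CUBIC),alpha=1.8,beta=10))
im=r.read_camera('side');cv2.imwrite('pics/s9.png',cv2.resize(im[130:230,250:350],None,fx=6,fy=6,interpolation=cv2.INTER_CUBIC))
E
```

```text
[ 0.5461 -0.1921  0.1387] [[0.1626, 0.9867, -0.0001], [0.9867, -0.1626, 0.0], [0.0, -0.0001, -1.0]] [ 0.73  0.65 -0.71  1.78  0.53  0.91  1.19] [ 0.01 -1.27  1.67] 0.01183037129877464 12.8
```

View pics/w9c.png

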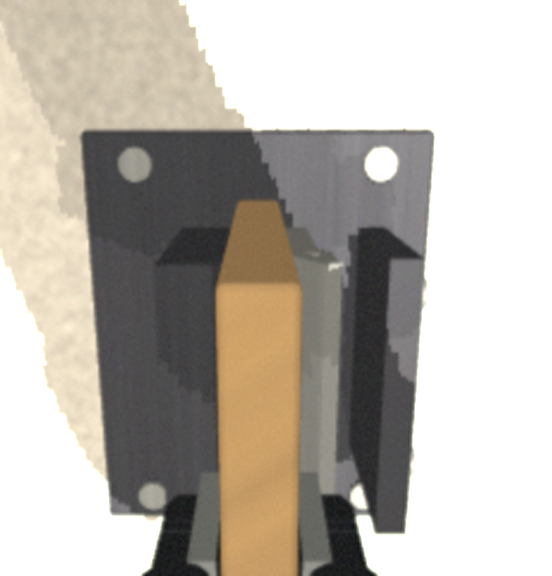

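View pics/s9.png

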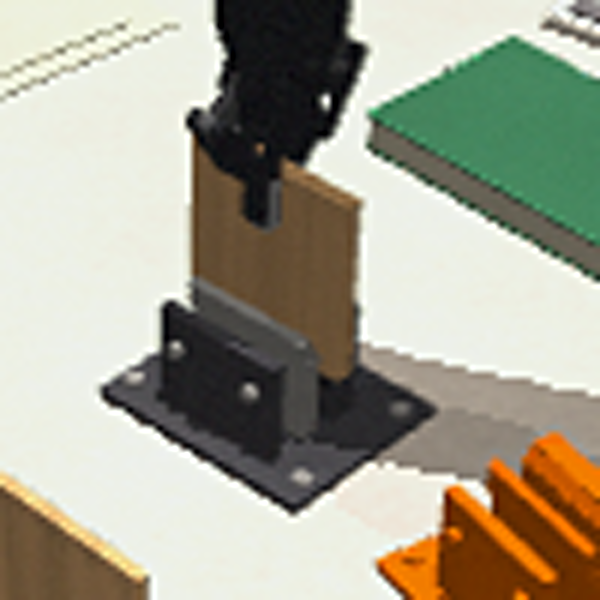

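Emit:
play_rows([
  [[0,0,0.4,0,0,0,-1],[0,0,0.4,0,0,0,-1]],
], grip_force=30)

```text
time_s: 13.1
ee_pos: [0.5461, -0.1921, 0.138]
orientation: [-2.395, -2.033, 0.0]
ft_force: [-0.9, -1.1, 2.2]
gripper_width: 0.0117
```

Emit:
play_rows([
  [[0,0,0.4,0,0,0,-1],[0,0,0.4,0,0,0,-1]],
])

```text
time_s: 13.3
ee_pos: [0.5461, -0.1921, 0.1372]
orientation: [2.395, 2.033, -0.0]
ft_force: [0.7, -1.2, 2.1]
gripper_width: 0.0117
```

Emit:
play_rows([
  [[0,0,0.4,0,0,0,-1],[0,0,0.4,0,0,0,-1]],
])

```text
time_s: 13.5
ee_pos: [0.5461, -0.1921, 0.1364]
orientation: [-2.395, -2.033, -0.0]
ft_force: [0.2, -1.2, 1.7]
gripper_width: 0.0119
```

Emit:
play_rows([
  [[0,0,0.4,0,0,0,-1],[0,0,0.4,0,0,0,-1]],
])

```text
time_s: 13.7
ee_pos: [0.5461, -0.1921, 0.1356]
orientation: [2.395, 2.033, -0.0]
ft_force: [-0.0, -0.8, 1.7]
gripper_width: 0.012
```

Emit:
play_rows([
  [[0,0,0.4,0,0,0,-1],[0,0,0.4,0,0,0,-1]],
])

```text
time_s: 13.9
ee_pos: [0.5461, -0.1922, 0.1348]
orientation: [2.395, 2.033, -0.0]
ft_force: [0.2, -1.3, 1.0]
gripper_width: 0.0117
```

Emit:
play_rows([
  [[0,0,0.4,0,0,0,-1],[0,0,0.4,0,0,0,-1]],
])

```text
time_s: 14.1
ee_pos: [0.5461, -0.1921, 0.134]
orientation: [2.395, 2.033, -0.0]
ft_force: [0.2, -1.3, 1.9]
gripper_width: 0.0121
```

Emit:
play_rows([
  [[0,0,0.4,0,0,0,-1],[0,0,0.4,0,0,0,-1]],
])

```text
time_s: 14.3
ee_pos: [0.5461, -0.1921, 0.1332]
orientation: [-2.395, -2.033, 0.0]
ft_force: [-0.8, -1.9, 1.7]
gripper_width: 0.0116
```

Emit:
play_rows([
  [[0,0,0.4,0,0,0,-1],[0,0,0.4,0,0,0,-1]],
])

```text
time_s: 14.5
ee_pos: [0.5461, -0.1921, 0.1324]
orientation: [-2.395, -2.033, 0.0]
ft_force: [-0.7, -1.4, 1.2]
gripper_width: 0.012
```

Emit:
play_rows([
  [[0,0,0.4,0,0,0,-1],[0,0,0.4,0,0,0,-1]],
])

```text
time_s: 14.7
ee_pos: [0.5461, -0.1921, 0.1315]
orientation: [-2.395, -2.033, -0.0]
ft_force: [-0.8, -2.1, 1.8]
gripper_width: 0.0119
```

Emit:
play_rows([
  [[0,0,0.4,0,0,0,-1],[0,0,0.4,0,0,0,-1]],
])

```text
time_s: 14.9
ee_pos: [0.5461, -0.1921, 0.1308]
orientation: [-2.395, -2.033, -0.0]
ft_force: [0.1, -0.9, 1.6]
gripper_width: 0.0119
```

```bash
python3 snap.py w10; python3 - <<'E'
from h import *
for n in('w9','w10'):
    a=cv2.imread(f'pics/{n}.png')[60:300,170:400];cv2.imwrite(f'pics/{n}c.png',cv2.convertScaleAbs(cv2.resize(a,None,fx=2.4,fy=2.4,interpolation=cv2.INTER_CUBIC),alpha=1.8,beta=10))
E
```

```text
[ 0.5461 -0.1921  0.1308] [[0.1626, 0.9867, -0.0], [0.9867, -0.1626, 0.0], [0.0, -0.0, -1.0]] [ 0.72  0.66 -0.71  1.79  0.54  0.89  1.18] [ 0.14 -0.9   1.6 ] 0.011878878328682601 14.9
```

View pics/w10c.png

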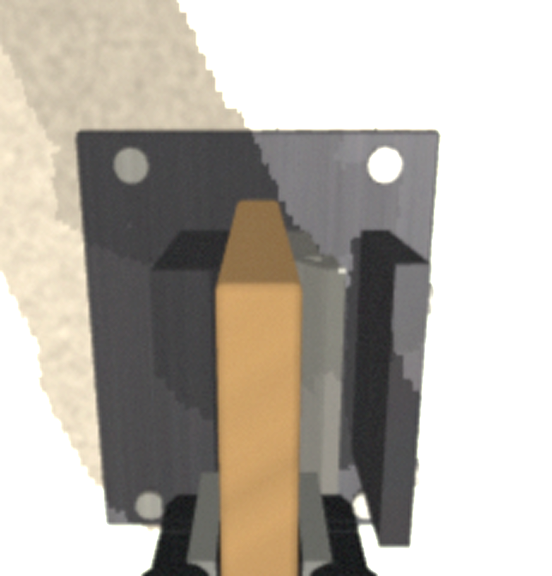

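The panel has not slipped in the grip: its edge is still at row 282. Continuing.

Emit:
play_rows([
  [[0,0,0.4,0,0,0,-1],[0,0,0.4,0,0,0,-1]],
])

```text
time_s: 15.15
ee_pos: [0.5461, -0.1921, 0.13]
orientation: [2.395, 2.033, 0.0]
ft_force: [-0.2, -0.8, 2.2]
gripper_width: 0.0117
```

Emit:
play_rows([
  [[0,0,0.4,0,0,0,-1],[0,0,0.4,0,0,0,-1]],
])

```text
time_s: 15.35
ee_pos: [0.5461, -0.1921, 0.1292]
orientation: [2.395, 2.033, -0.0]
ft_force: [0.1, -1.7, 1.4]
gripper_width: 0.0118
```

Emit:
play_rows([
  [[0,0,0.4,0,0,0,-1],[0,0,0.4,0,0,0,-1]],
])

```text
time_s: 15.55
ee_pos: [0.5461, -0.1921, 0.1284]
orientation: [2.395, 2.033, -0.0]
ft_force: [-2.0, -0.9, 4.9]
gripper_width: 0.0118
```

Emit:
play_rows([
  [[0,0,0.2,0,0,0,-1]],
])

```text
time_s: 15.65
ee_pos: [0.5461, -0.1921, 0.1283]
orientation: [2.395, 2.033, -0.0]
ft_force: [-1.9, -1.2, 6.8]
gripper_width: 0.0119
```

Contact: the force rises from about 1.7 to 6.8 N with the lower edge about 43 mm below the mouth. I'll firm up the grip, then push in small steps.

Emit:
play_rows([
  [[0,0,0,0,0,0,-1],[0,0,0,0,0,0,-1],[0,0,0,0,0,0,-1]],
], grip_force=60)

```text
time_s: 15.95
ee_pos: [0.5461, -0.1921, 0.1283]
orientation: [2.395, 2.033, -0.0]
ft_force: [-1.7, -2.6, 5.4]
gripper_width: 0.0116
```

Emit:
play_rows([
  [[0,0,0.2,0,0,0,-1]],
])

```text
time_s: 16.05
ee_pos: [0.5462, -0.1921, 0.1283]
orientation: [2.395, 2.033, -0.0]
ft_force: [-2.6, -2.2, 8.4]
gripper_width: 0.0117
```

Emit:
play_rows([
  [[0,0,0.2,0,0,0,-1],[0,0,0,0,0,0,-1]],
])

```text
time_s: 16.25
ee_pos: [0.5462, -0.1921, 0.1281]
orientation: [2.395, 2.033, -0.0]
ft_force: [-2.5, -1.6, 7.9]
gripper_width: 0.0115
```

Emit:
play_rows([
  [[0,0,0.2,0,0,0,-1],[0,0,0,0,0,0,-1]],
])

```text
time_s: 16.45
ee_pos: [0.5462, -0.1921, 0.1281]
orientation: [2.395, 2.032, 0.0]
ft_force: [-3.7, -1.2, 9.2]
gripper_width: 0.0116
```

Emit:
play_rows([
  [[0,0,0.3,0,0,0,-1],[0,0,0,0,0,0,-1]],
])

```text
time_s: 16.65
ee_pos: [0.5462, -0.1921, 0.1279]
orientation: [2.395, 2.032, -0.0]
ft_force: [-4.1, -1.1, 14.0]
gripper_width: 0.0117
```

Emit:
play_rows([
  [[0,0,0.2,0,0,0,-1],[0,0,0,0,0,0,-1]],
])

```text
time_s: 16.85
ee_pos: [0.5463, -0.1921, 0.1278]
orientation: [2.395, 2.032, 0.0]
ft_force: [-4.6, -1.1, 14.5]
gripper_width: 0.0119
```

```bash
python3 snap.py w11; python3 - <<'E'
from h import *
a=cv2.imread('pics/w11.png')[60:300,170:400];cv2.imwrite('pics/w11c.png',cv2.convertScaleAbs(cv2.resize(a,None,fx=2.4,fy=2.4,interpolation=cv2.INTER_CUBIC),alpha=1.8,beta=10))
im=r.read_camera('side');cv2.imwrite('pics/s11.png',cv2.resize(im[130:230,250:350],None,fx=6,fy=6,interpolation=cv2.INTER_CUBIC))
yaw=np.radians(-9.2);yy=np.array([-np.sin(yaw),np.cos(yaw)]);xx=np.array([np.cos(yaw),np.sin(yaw)]);c=np.array([.5454,-.1917])
for n,uv in(('w1',un((348,195),4,(210,105))),('w1',un((395,200),4,(210,105))),('w1',un((252,230),4,(210,105))),('w8',un((340,262),2.4,(170,60))),('w10',un((345,270),2.4,(170,60))),('w10',un((395,262),2.4,(170,60)))):
    f,b=wproj(n)
    for z in(.08,.086):
        d=b(uv,z)[:2]-c;print(n,z,'x',(d@xx*1000).round(1),'y',(d@yy*1000).round(1))
E
```

```text
[ 0.5463 -0.1921  0.1278] [[0.1626, 0.9867, 0.0004], [0.9867, -0.1626, -0.0005], [-0.0004, 0.0005, -1.0]] [ 0.72  0.67 -0.7   1.79  0.54  0.89  1.18] [-4.59 -1.15 14.51] 0.011887909662130961 16.85
w1 0.08 x -42.9 y 17.6
w1 0.086 x -43.6 y 17.2
w1 0.08 x -41.6 y 29.0
w1 0.086 x -42.4 y 28.4
w1 0.08 x -34.4 y -5.8
w1 0.086 x -35.3 y -5.7
w8 0.08 x -42.8 y 24.0
w8 0.086 x -43.8 y 23.3
w10 0.08 x -43.2 y 23.6
w10 0.086 x -44.3 y 22.9
w10 0.08 x -45.3 y 37.1
w10 0.086 x -46.4 y 36.0
```

View pics/w11c.png

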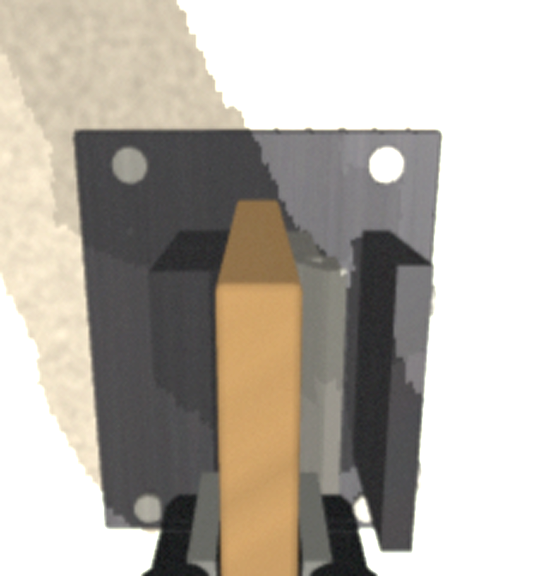

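View pics/s11.png

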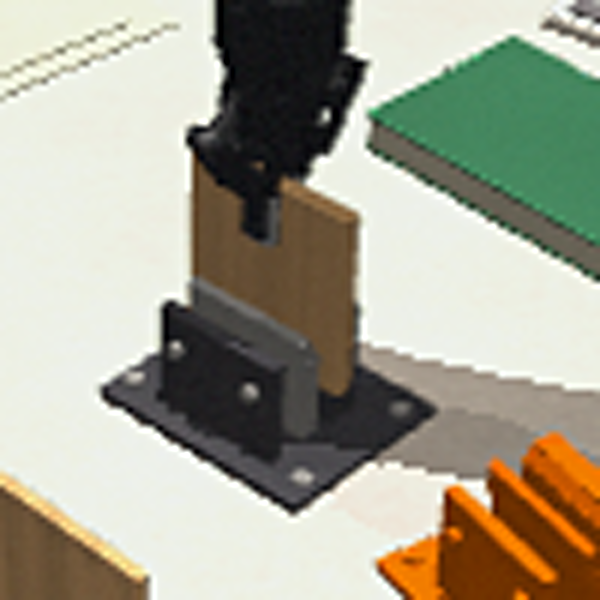

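The jaw has moved about 5–6 mm open (outer edge from y 17.4 to 23.5 mm), so the panel is properly clamped and resting on the stop. Now the firm push, aiming for about 18 N.

Emit:
play_rows([
  [[0,0,0.2,0,0,0,-1],[0,0,0,0,0,0,-1]],
])

```text
time_s: 17.15
ee_pos: [0.5463, -0.1921, 0.1277]
orientation: [2.395, 2.032, 0.0]
ft_force: [-4.4, -1.1, 16.3]
gripper_width: 0.0118
```

Emit:
play_rows([
  [[0,0,0.2,0,0,0,-1],[0,0,0,0,0,0,-1]],
])

```text
time_s: 17.35
ee_pos: [0.5464, -0.1921, 0.1276]
orientation: [2.395, 2.032, 0.0]
ft_force: [-4.6, -1.0, 18.3]
gripper_width: 0.0119
```

Emit:
play_rows([
  [[0,0,0.1,0,0,0,-1],[0,0,0,0,0,0,-1]],
])

```text
time_s: 17.55
ee_pos: [0.5464, -0.1921, 0.1276]
orientation: [2.395, 2.032, 0.0]
ft_force: [-6.3, -0.7, 19.5]
gripper_width: 0.0118
```

Emit:
play_rows([
  [[0,0,0,0,0,0,-1],[0,0,0,0,0,0,-1]],
])

```text
time_s: 17.75
ee_pos: [0.5464, -0.1921, 0.1276]
orientation: [2.395, 2.032, 0.0]
ft_force: [-5.6, -0.1, 19.5]
gripper_width: 0.012
```

Emit:
play_rows([
  [[0,0,0,0,0,0,-1],[0,0,0,0,0,0,-1],[0,0,0,0,0,0,-1]],
])

```text
time_s: 18.05
ee_pos: [0.5464, -0.1921, 0.1276]
orientation: [2.395, 2.032, 0.0]
ft_force: [-6.4, -0.0, 19.3]
gripper_width: 0.0116
```

Emit:
play_rows([
  [[0,0,-0.5,0,0,0,-1],[0,0,-0.5,0,0,0,-1],[0,0,0,0,0,0,-1]],
])

```text
time_s: 18.35
ee_pos: [0.5462, -0.1921, 0.128]
orientation: [2.395, 2.033, 0.0]
ft_force: [-2.6, -1.1, 10.6]
gripper_width: 0.0115
```

Emit:
play_rows([
  [[0,0,-0.4,0,0,0,-1],[0,0,0,0,0,0,-1]],
], grip_force=20)

```text
time_s: 18.55
ee_pos: [0.5462, -0.1921, 0.1282]
orientation: [2.395, 2.033, 0.0]
ft_force: [-1.6, -2.0, 8.8]
gripper_width: 0.0119
```

Emit:
play_rows([
  [[0,0,0,0,0,0,-0.5],[0,0,0,0,0,0,-0.3],[0,0,0,0,0,0,0.2],[0,0,0,0,0,0,0.5],[0,0,0,0,0,0,0.5]],
])

```text
time_s: 19.05
ee_pos: [0.5462, -0.192, 0.128]
orientation: [-2.395, -2.033, -0.0]
ft_force: [-0.4, 0.3, 0.6]
gripper_width: 0.0639
```

```bash
python3 snap.py w12
```

```text
[ 0.5462 -0.192   0.128 ] [[0.1625, 0.9867, 0.0], [0.9867, -0.1625, 0.0001], [0.0001, -0.0, -1.0]] [ 0.72  0.67 -0.7   1.79  0.54  0.89  1.18] [-0.43  0.35  0.62] 0.06393871598693547 19.05
```

View pics/w12.png

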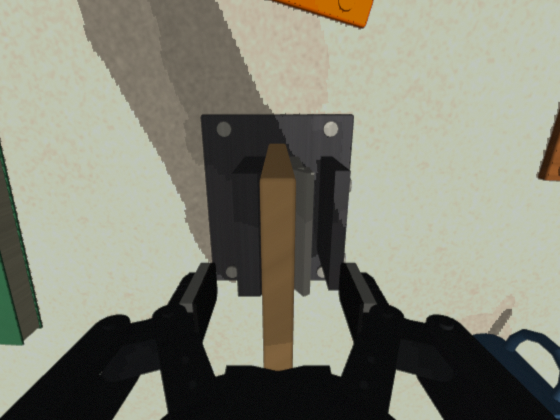

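The wrist view shows the panel standing alone in the clamp, far top edge at about (277,178), fingers clear. Retracting straight up.

Emit:
play_rows([
  [[0,0,-10,0,0,0,0.5],[0,0,-25,0,0,0,0.5],[0,0,-35,0,0,0,0.5],[0,0,-35,0,0,0,0.5],[0,0,-30,0,0,0,0.5]],
])

```text
time_s: 19.6
ee_pos: [0.5462, -0.1918, 0.2656]
orientation: [2.394, 2.033, 0.001]
ft_force: [0.2, -0.7, -0.1]
gripper_width: 0.0639
```

Emit:
play_rows([
  [[0,-40,0,0,0,0,0.5],[0,-40,0,0,0,0,0.5],[0,0,0,0,0,0,0.5],[0,0,0,0,0,0,0.5]],
])

```text
time_s: 20.0
ee_pos: [0.467, -0.1795, 0.264]
orientation: [2.395, 2.031, -0.0]
ft_force: [0.2, 0.1, -0.3]
gripper_width: 0.0643
```

```bash
python3 snap.py w13; python3 - <<'E'
from h import *
im=r.read_camera('side');cv2.imwrite('pics/side13.png',im)
im2=r.read_camera('scene');cv2.imwrite('pics/scene13.png',im2)
cv2.imwrite('pics/s13.png',cv2.resize(im[130:230,250:350],None,fx=6,fy=6,interpolation=cv2.INTER_CUBIC))
yaw=np.radians(-9.3);c,s=np.cos(yaw),np.sin(yaw)
def P(x,y,z): return [.5455+c*x-s*y,-.192+s*x+c*y,z]
for zb in (.035,.043,.051):
  print(zb,[((proj('side',P(x,.0065,zb+h))[0]-[250,130]+.5)*6-.5).round(0).tolist() for x,h in((-.058,0),(-.058,.125),(.062,.125))])
E
```

```text
[ 0.467  -0.1795  0.264 ] [[0.1632, 0.9866, 0.001], [0.9866, -0.1632, -0.0014], [-0.0012, 0.0012, -1.0]] [ 0.9   0.38 -0.84  1.85  0.33  1.05  1.34] [ 0.15  0.07 -0.26] 0.06429287479094777 20.0
0.035 [[333.0, 410.0], [344.0, 236.0], [188.0, 153.0]]
0.043 [[334.0, 399.0], [345.0, 224.0], [188.0, 141.0]]
0.051 [[334.0, 388.0], [345.0, 212.0], [188.0, 130.0]]
```

View pics/s13.png

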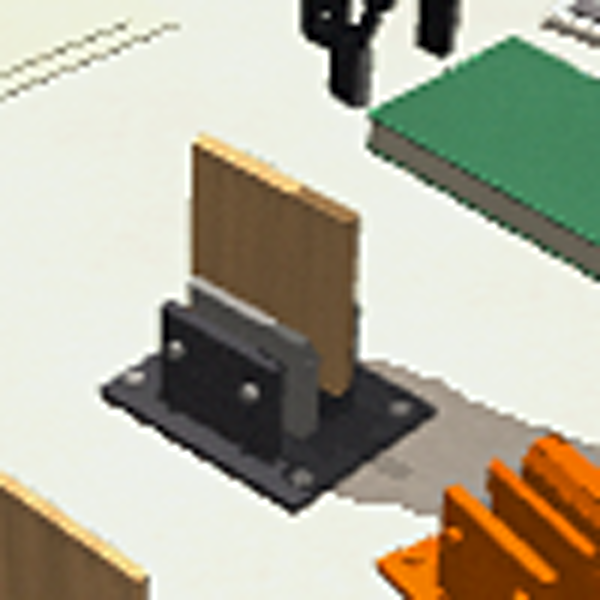

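View pics/scene13.png

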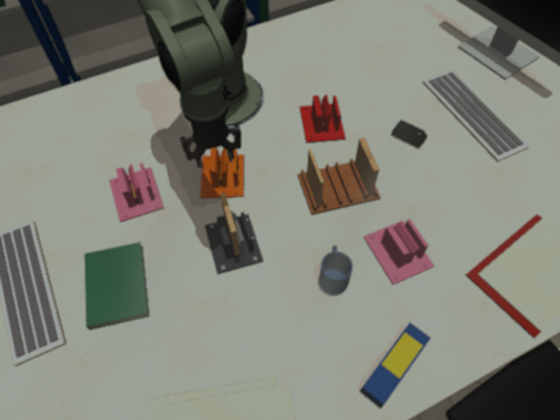

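```bash
python3 - <<'E'
import cv2,numpy as np
a=cv2.imread('pics/scene0.png').astype(int);b=cv2.imread('pics/scene13.png').astype(int)
for n,(x0,y0,x1,y1) in dict(mug=(315,242,356,296),mouse=(388,117,430,150),book=(80,238,150,330)).items(): print(n,np.abs(a-b)[y0:y1,x0:x1].mean().round(2))
from bench import r
print(r.sign_off())
E
```

```text
mug 4.21
mouse 4.18
book 3.64
the job is handed in; nothing more can be done
None
```

The 13 mm panel is in the dark steel foot's clamp, bedded on the stop and released, and I handed the job in at about 20 s. No verdict was given.

- **Finding the panel:** The middle panel pinched at 12.2 mm (the gripper reads 0.0 when shut), and the overhead view gave about 12.8 mm. Only this panel was pinched or moved, so no wrong panel went near the clamp.
- **Pushing it in:** It slid down until the force rose sharply with its lower edge about 43 mm below the mouth, inside the 30–58 mm range. The jaw looked about 5–6 mm open, matching the 5 mm expected for this panel.
- **Bedding push:** I held it at about 19.4 N at the wrist (highest reading 19.5 N), so roughly 17–18 N on the stop after clamp friction. I then eased off, opened the fingers and backed away.
- **Last checks:** The panel stands upright in the clamp at the same height after release. The other two panels are still in the rack. The mug, mouse and book look unmoved (image differences at noise level), and the force reading was near zero.
- **Disagreement:** Sliding took only about 3 N, less than the 5–15 N stated. The feeler pad could not be seen or read, so "fully home" rests on that force rise and the depth.

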